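# Lay out a cooker's parts in front of their reference twins for the comparison photo

## Robot

A 6-joint arm with a two-finger parallel gripper is mounted at the origin on the work surface. World frame = base frame: x ahead of the robot, y to its left, z up, the work surface at z = 0. Lengths are in m, angles in rad, forces in N, time in s.
With the tool pointing down it reaches from about 0.375 to 0.925 m from the base axis. Payload 5.7 kg.
Tool frame: the origin (TCP) lies midway between the tips of the shut fingers; the grasp point (between the pads) lies 19 mm behind it; z points along the fingers, y is the line along which they close (so a half turn about z gives the same grasp; the last joint's range is limited). The gripper opens to 88 mm and grips with 3 to 60 N. Pads are 20 mm wide; open, the fingers measure 115 mm over their backs; the gripper's body (75 mm by 178 mm) begins 61 mm behind the grasp point.
Start: joints at [1.169, 0.359, 1.51, -0, 1.272, -0.115], TCP at [0.17, 0.575, 0.223] pointing down, gripper open.
Joint ranges: [-2.97, 2.97], [-1.01, 2.36], [0.21, 2.38], [-0.96, 4.11], [0.2, 2.71], [-2.98, 2.98]. Speed limits (rad/s): [2.39, 2.39, 3.14, 3.14, 3.14, 3.14].

## Interface

Orientations are given as a unit quaternion [x, y, z, w].
In Python, from bench import move_ptp, servo_line, goto_joints, move_gripper, sleep, inverse_kinematics, capture, PlanningError, close_job, spot_in, silhouettes, current_clock, current_joint_pos, current_qvel, current_joint_torque, current_position, current_orientation, current_force, current_torque, current_finger_gap, current_grip_force gives the robot as it stands. Calls block until the motion is done:
- move_ptp(position, orientation): joint-space move of the TCP to a pose.
- servo_line(position, orientation=None, rate=0.15, contact_N=None): straight line of the TCP; orientation=None keeps the orientation; rate is the mean speed in m/s. With contact_N (N) it stops when the force on the tool has changed by that much, and returns True; else False.
- goto_joints(angles): joint-space move.
- move_gripper(opening): finger opening in m; the grip force is fixed at half the most; returns when the fingers have stopped.
- sleep(seconds).
- inverse_kinematics(position, orientation): joint angles nearest the present ones, or None.
- capture(name): name is "side" or "top"; returns a dict with "image" (384x512x3 uint8, blue, green, red), "range_z" (384x512 float32, m along the optical axis (not along the pixel's ray), 0 where there is no reading), "intrinsics" (3x3 intrinsics, pixels), "R" (3x3) and "t" (3): a world point X has camera coordinates R X + t. Camera axes: x right, y down, z forward; pixel columns grow to the right and rows downward; lengths in m; the calibration is good to about 2 mm. A picture is of the moment at which its call begins.
A pose or a line that the arm cannot do raises PlanningError and nothing moves.
- close_job(): hands the job in; it is judged then, once.
Trained networks look in the newest picture that a camera, given by its name, has taken for a name from the list of things; names that differ only in an ending like _2 or _b are one class to them, and where a whole thing is asked for, a point or a joint stands for the part that bears it (a point fixed in the world has none). Each returns a list of dicts, best first, with "conf" (0 to 1); they miss things now and then, are a little off and sometimes report something else, mostly with a low value. They report only what shows in the picture. A call takes as long as a camera call. They do not tell look-alikes from the thing itself.
- spot_in(camera, query): "xy" ([column, row] in pixels, amid what is visible of it).
- silhouettes(camera, query): "region" (384x512 bool, what is visible of it) and "xy" ([column, row] in pixels, amid what is visible of it).
Readings, each from a call of its own:
- current_clock(): time.
- current_joint_pos(): joint angles.
- current_qvel(): joint speeds.
- current_joint_torque(): joint torques, N m.
- current_position(): TCP position.
- current_orientation(): TCP orientation.
- current_force(): force on the tool from outside, world axes, zero at the start.
- current_torque(): the same for the moment, N m.
- current_finger_gap(): finger opening in m.
- current_grip_force(): force on a finger pad.
Only numpy, scipy, OpenCV 4.12 (cv2) and the standard library are available. Lean on these libraries where they do the work, as an engineer would, in place of code of your own. Each camera call takes 0.05 s, during which the arm holds its last target. There are 200 camera calls.

## Task

The back row of the grey photo board holds the approved reference parts of the cooker; lay the loose new parts out in the empty front row (the side with the printed scale, nearer the robot) for the comparison photo. Stand the inlet socket, the terminal block and the timer each on the centre cross of the frame straight in front of its own twin, upright and parallel to it, and build the thermostat in front of the reference thermostat in the same way, the porcelain ring flat on its cross and the thermostat standing centred on the ring. Set the parts down without dropping them, let go of everything, and leave the reference parts where they are.

Things in the scene. Friction and masses are not known exactly. Their poses are not given: they have to be found in the camera images.
- board: grey photo board fixed on the bench, 200 (x) x 370 (y) x 6 mm thick; origin: centre of its underside, +x to its back row. Printed black and white scale on the front edge (robot side). Back row (x = +50 mm): the reference parts, columns y = -135, -45, 45, 135 mm, any order. Front row (x = -50 mm): four printed 78 x 82 mm frames with a centre cross, each cross 100 mm in front of a reference part
- ref_inlet: REFERENCE part, standing in the back row of the board, loose: mains inlet socket: black plastic, flange on top, 24 mm across (x), 50 mm long (y, over the screw ears; 30 mm below the flange), 29 mm tall, mouth with three metal blades facing up; faces across x flat from bottom to top; 35 g. Origin: centre of its underside, z up. Square to the board (its axes parallel to the board's)
- ref_block: REFERENCE part, standing in the back row of the board, loose: three-way porcelain terminal block: white bar 22 mm across (x), 60 mm long (y), 22 mm tall, its top cut into three lands with two brass screws each; its long sides are flat from bottom to top; 70 g. Origin: centre of its underside, z up. Square to the board
- ref_timer: REFERENCE part, standing in the back row of the board, loose: mechanical timer: white plastic case 40 mm across (x) by 44 mm long (y), 30 mm tall, steel plate on top with an ear at each y end (64 mm over the ears), a 6 mm shaft standing in the middle up to 48 mm; 90 g. Origin: centre of its underside, z up. Square to the board
- ref_thermo: REFERENCE thermostat centred on its white porcelain ring in the back row of the board, loose, the two one thing 60 mm tall: ring 46 mm in diameter and 18 mm tall, on it the thermostat as described for new_thermo. Origin: centre of the ring's underside. Axes parallel to the board's
- new_inlet: loose NEW part, at the start upright on the bench off the board, twin of ref_inlet: mains inlet socket: black plastic, flange on top, 24 mm across (x), 50 mm long (y, over the screw ears; 30 mm below the flange), 29 mm tall, mouth with three metal blades facing up; faces across x flat from bottom to top; 35 g. Origin: centre of its underside, z up. 
- new_block: loose NEW part, at the start upright on the bench off the board, twin of ref_block: three-way porcelain terminal block: white bar 22 mm across (x), 60 mm long (y), 22 mm tall, its top cut into three lands with two brass screws each; its long sides are flat from bottom to top; 70 g. Origin: centre of its underside, z up. 
- new_timer: loose NEW part, at the start upright on the bench off the board, twin of ref_timer: mechanical timer: white plastic case 40 mm across (x) by 44 mm long (y), 30 mm tall, steel plate on top with an ear at each y end (64 mm over the ears), a 6 mm shaft standing in the middle up to 48 mm; 90 g. Origin: centre of its underside, z up. 
- new_thermo: loose NEW part, at the start upright on the bench: magnetic thermostat: round, steel foot plate 38 mm in diameter and 3 mm thick, dark stem with a spring, and a plain aluminium cap 34 mm in diameter from 28 to 42 mm above the underside; 42 mm tall; 60 g. Origin: centre of its underside, z up. 
- new_ring: loose NEW part, at the start flat on the bench: white porcelain insulating ring, outside diameter 46 mm, hole 22 mm, 18 mm tall; 55 g. Origin: centre of its underside, z up. 
Mind the look-alikes: they are no part of the job. What is shaped like the new_block but blue or orange is not meant.

How it is judged:
By the outcome, as a careful person would: the job done as asked, in the order asked, and still so for the second after the job is handed in, with the robot touching nothing.
It also fails if it takes over 128 s, if anything falls off the work surface, if the arm or the gripper's body presses on something with over 40 N, if the wrist force passes 120 N, or if a joint passes its speed limit or range.

## Working session

There is one attempt and no reset: what is moved stays moved. The work goes in short steps, each a Python script; the robot and the scene stay as the last script left them, time stands still between calls to the robot, and variables do not carry over. Pictures are saved under pics/ and viewed, at most 14 in all, crops included, and the job is handed in when it is done.

```bash
mkdir -p pics; ls; cat > h.py <<'E'
import numpy as np, cv2
from bench import *
def world(c):
    d=c["range_z"];K=c["intrinsics"];v,u=np.mgrid[:384,:512]
    P=np.stack([(u-K[0,2])/K[0,0]*d,(v-K[1,2])/K[1,1]*d,d],-1)
    W=(P-c["t"])@c["R"]; W[d<=0]=np.nan
    return W
E
python3 - <<'E'
from h import *
for n in("top","side"):
    c=capture(n);cv2.imwrite(f"pics/{n}0.png",cv2.resize(c["image"],(800,600),interpolation=cv2.INTER_CUBIC))
    np.savez(f"{n}0.npz",**c);W=world(c)
    print(n,"cam",-c["R"].T@c["t"],c["R"][2])
    for q in("board","ref_inlet","ref_block","ref_timer","ref_thermo","new_inlet","new_block","new_timer","new_thermo","new_ring"):
        for s in silhouettes(n,q):
            if s["conf"]<.2: continue
            p=W[s["region"]];p=p[~np.isnan(p[:,0])]
            print(q,round(s["conf"],2),np.round(s["xy"]),len(p),np.round(np.median(p,0),3) if len(p) else'',np.round(np.percentile(p[:,2],[2,98]),3) if len(p) else '')
print(current_clock())
E
```

```text
pics
top cam [0.42779534 0.04999403 1.03918085] [ 0.11500512  0.00919702 -0.99332232]
board 0.95 [270. 173.] 10558 [ 0.606 -0.002  0.005] [0.001 0.01 ]
ref_inlet 0.63 [292. 145.] 219 [ 0.667 -0.042  0.034] [0.01  0.038]
ref_block 0.8 [253. 147.] 235 [0.663 0.049 0.026] [0.006 0.031]
ref_timer 0.92 [215. 147.] 385 [0.659 0.138 0.035] [0.011 0.042]
ref_thermo 0.52 [324. 140.] 301 [ 0.665 -0.126  0.053] [0.009 0.068]
new_inlet 0.69 [399. 266.] 428 [ 0.369 -0.292  0.028] [0.005 0.037]
new_inlet 0.55 [323. 241.] 200 [ 0.429 -0.117  0.028] [0.009 0.032]
new_block 0.81 [134. 164.] 234 [0.629 0.344 0.02 ] [-0.     0.025]
new_block 0.79 [165. 198.] 234 [0.541 0.27  0.02 ] [-0.001  0.025]
new_block 0.76 [ 87. 185.] 276 [0.584 0.462 0.019] [-0.002  0.024]
new_block 0.53 [126. 241.] 250 [0.435 0.376 0.02 ] [0.004 0.024]
new_block 0.49 [122. 204.] 249 [0.536 0.37  0.02 ] [0.002 0.025]
new_timer 0.58 [398. 266.] 396 [ 0.37  -0.293  0.029] [0.007 0.038]
new_thermo 0.46 [162. 270.] 207 [0.372 0.264 0.04 ] [-0.     0.045]
new_ring 0.68 [433. 200.] 190 [ 0.515 -0.384  0.017] [0.008 0.021]
side cam [0.
[... 302 characters left out ...]
 0.149 0.034] [0.006 0.047]
ref_thermo 0.65 [233. 149.] 266 [ 0.665 -0.119  0.033] [0.009 0.066]
new_inlet 0.51 [316. 171.] 192 [ 0.423 -0.111  0.026] [-0.     0.031]
new_block 0.9 [208. 311.] 390 [0.529 0.383 0.021] [0.002 0.024]
new_block 0.81 [157. 342.] 502 [0.578 0.471 0.021] [0.003 0.024]
new_block 0.78 [171. 285.] 429 [0.626 0.353 0.019] [-0.     0.024]
new_block 0.64 [220. 268.] 394 [0.539 0.281 0.018] [-0.001  0.024]
new_block 0.6 [258. 326.] 514 [0.432 0.384 0.02 ] [0.    0.024]
new_timer 0.64 [343. 144.] 241 [ 0.366 -0.284  0.026] [0.002 0.036]
new_thermo 0.57 [305. 287.] 422 [0.368 0.278 0.035] [-0.     0.044]
new_ring 0.43 [306. 125.] 109 [ 0.513 -0.368  0.015] [0.002 0.019]
1.1
```

View pics/top0.png

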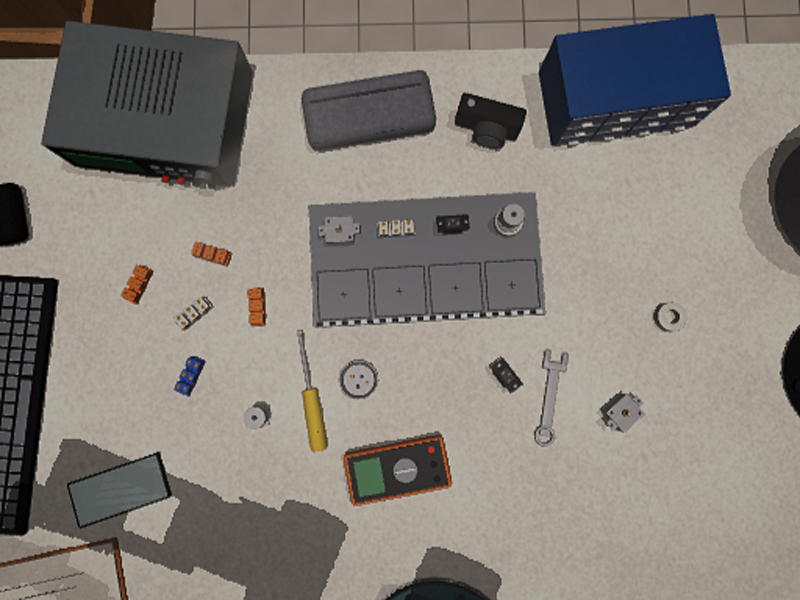

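View pics/side0.png

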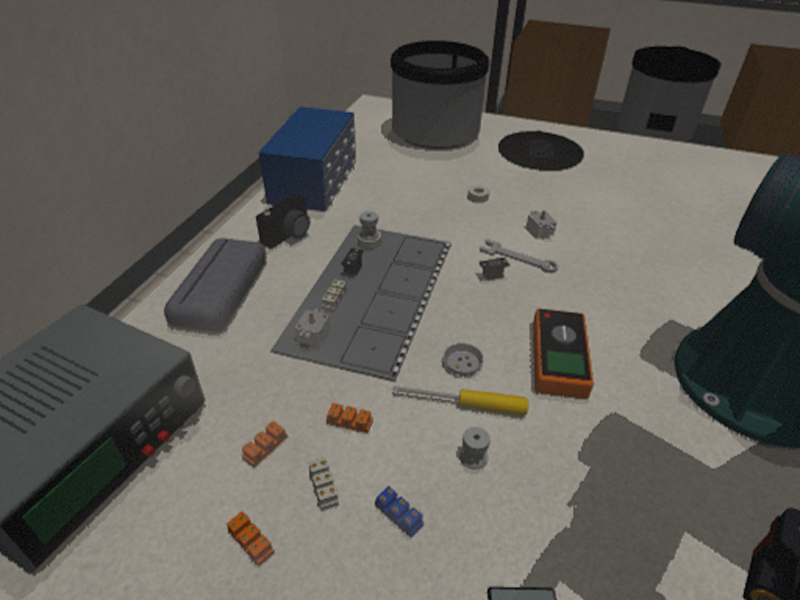

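The top picture (800x600) shows:
- **Reference row:** timer (340,229), block (396,228), inlet (452,224) and thermostat (511,220), with the crosses in front at about (344,294), (399,291), (455,288) and (511,285).
- **Block-like parts:** white (194,312), orange (211,253), (137,284) and (256,306), blue (189,376). Only the white one at (194,312), native (123,200), fits new_block, because porcelain is white.
- **Other new parts:** inlet (506,374), timer (622,411), thermostat (257,415), ring (669,317).

Next I'll fit the poses and check the crops.

```bash
cat >> h.py <<'E'
from scipy.optimize import minimize
def box(a,b,z0,z1,cx=0,cy=0): return np.array([[cx+sx*a/2,cy+sy*b/2,z] for sx in(-1,1) for sy in(-1,1) for z in(z0,z1)])/1e3
def cyl(d,z0,z1):
    t=np.linspace(0,2*np.pi,32,endpoint=False);return np.array([[d/2*np.cos(a),d/2*np.sin(a),z] for a in t for z in(z0,z1)])/1e3
TH=[cyl(38,0,3),cyl(18,0,30),cyl(34,28,42)]
MOD=dict(board=[box(200,370,0,6)],inlet=[box(24,30,0,29),box(24,50,25,29)],block=[box(22,60,0,22)],
 timer=[box(40,44,0,30),box(14,64,29,30),cyl(6,30,48)],thermo=TH,ring=[cyl(46,0,18)],
 refthermo=[cyl(46,0,18)]+[p+[0,0,.018] for p in TH])
S=4
def render(c,model,x,y,yaw,z):
    R=np.array([[np.cos(yaw),-np.sin(yaw)],[np.sin(yaw),np.cos(yaw)]]);im=np.zeros((384*S,512*S),np.uint8)
    for p in model:
        q=p.copy();q[:,:2]=p[:,:2]@R.T+[x,y];q[:,2]+=z
        X=q@c["R"].T+c["t"];uv=X@c["intrinsics"].T;uv=uv[:,:2]/uv[:,2:]
        h=cv2.convexHull((((uv+.5)*S-.5)*16).round().astype(np.int32));cv2.fillConvexPoly(im,h,1,shift=4)
    return im
def fit(views,model,x0,z,round_=False):
    """views: list of (capture,mask). returns x,y,yaw,IoU"""
    data=[]
    for c,m in views:
        m=m.astype(np.uint8)
        M=cv2.resize(cv2.GaussianBlur(m.astype(np.float32),(0,0),.6),None,fx=S,fy=S,interpolation=cv2.INTER_LINEAR)>.5
        v,u=np.where(M);a,b=max(v.min()-60,0),max(u.min()-60,0);sl=(slice(a,v.max()+60),slice(b,u.max()+60))
        data.append((c,M[sl],sl))
    def cost(p):
        e=0
        for c,M,sl in data:
            r=render(c,model,p[0]/1e3,p[1]/1e3,p[2]/50,z)[sl]>0
            e+=1-(r&M).sum()/(r|M).sum()
        return e/len(data)
    best=None
    for yaw in ([0] if round_ else (x0[2:] if len(x0)>2 else np.arange(6)*np.pi/6)):
        p0=np.array([x0[0]*1e3,x0[1]*1e3,yaw*50])
        r=minimize(cost,p0,method="Nelder-Mead",options=dict(initial_simplex=p0+np.array([[0,0,0],[6,0,0],[0,6,0],[0,0,10]]),xatol=.05,fatol=1e-4,maxfev=150))
        if best is None or r.fun<best.fun: best=r
    return np.array([best.x[0]/1e3,best.x[1]/1e3,best.x[2]/50,1-best.fun])
def masknear(name,c,q,xy,rad=.04):
    W=world(c);b=None
    for s in silhouettes(name,q):
        p=W[s["region"]];p=p[~np.isnan(p[:,0])]
        if len(p) and np.linalg.norm(np.median(p[:,:2],0)-xy)<rad and (b is None or s["conf"]>b["conf"]): b=s
    return None if b is None else b["region"]
E
cat > meas.py <<'E'
from h import *
C={n:capture(n) for n in("top","side")}
T=[("board","board",.6,0,0,0),("ref_inlet","inlet",.665,-.04,.006,0),("ref_block","block",.662,.049,.006,0),("ref_timer","timer",.66,.139,.006,0),("ref_thermo","refthermo",.665,-.126,.006,0),
("new_inlet","inlet",.429,-.117,0,None),("new_block","block",.536,.37,0,None),("new_timer","timer",.37,-.293,0,None),("new_thermo","thermo",.37,.264,0,0),("new_ring","ring",.515,-.384,0,0)]
for q,m,x,y,z,yaw in T:
    vs={n:masknear(n,C[n],q,[x,y]) for n in C}
    for k in (["top"],["side"],["top","side"]):
        v=[(C[n],vs[n]) for n in k if vs[n] is not None]
        if v: print(q,k,np.round(fit(v,MOD[m],[x,y] if yaw is None else [x,y,yaw],z,"ther" in m or m=="ring"),4))
im=C["top"]["image"]
def crop(u,v,r=22): return cv2.resize(im[v-r:v+r,u-r:u+r],(200,200),interpolation=cv2.INTER_CUBIC)
cv2.imwrite("pics/crops.png",np.vstack([np.hstack([crop(*p) for p in r]) for r in ([(217,146),(253,146),(290,144),(326,141)],[(398,264),(124,200),(324,240),(165,266)],[(428,203),(220,188),(255,186),(327,182)])]))
E
time python3 meas.py
```

```text
board ['top'] [0.6171 0.0018 0.041  0.8899]
board ['top', 'side'] [0.6171 0.0018 0.041  0.8899]
ref_inlet ['top'] [ 0.6691 -0.0422  0.0331  0.8895]
ref_inlet ['side'] [ 0.6667 -0.0408  0.0967  0.8711]
ref_inlet ['top', 'side'] [ 0.6682 -0.0422  0.0516  0.8607]
ref_block ['top'] [0.6651 0.0491 0.0171 0.9005]
ref_block ['side'] [0.6644 0.0504 0.1113 0.8619]
ref_block ['top', 'side'] [0.6649 0.0491 0.0798 0.8718]
ref_timer ['top'] [ 0.6627  0.1387 -0.0059  0.9217]
ref_timer ['side'] [0.6596 0.1392 0.0733 0.911 ]
ref_timer ['top', 'side'] [0.6617 0.1387 0.042  0.8929]
ref_thermo ['top'] [ 0.6728 -0.1305  0.0891  0.8895]
ref_thermo ['side'] [ 0.6698 -0.127   0.1269  0.8407]
ref_thermo ['top', 'side'] [ 0.6711 -0.1291  0.0636  0.8551]
new_inlet ['side'] [ 0.4256 -0.1165 -0.9334  0.8954]
new_inlet ['top', 'side'] [ 0.4256 -0.1165 -0.9334  0.8954]
new_block ['top'] [0.5359 0.3733 0.7509 0.8879]
new_block ['side'] [0.534  0.3745 0.6422 0.812 ]
new_block ['top', 'side'] [0.5345 0.3747 3.8411 0.8373]
new_timer ['top'] [ 0.3678 -0.296   0.7343  0.9185]
new_timer ['side'] [ 0.3649 -0.2957  0.735   0.9233]
new_timer ['top', 'side'] [ 0.3663 -0.2955  0.7391  0.898 ]
new_thermo ['top'] [ 0.3719  0.2699 -0.1087  0.8998]
new_thermo ['side'] [0.3692 0.2696 0.1082 0.955 ]
new_thermo ['top', 'side'] [0.37   0.2701 0.0626 0.9046]
new_ring ['top'] [ 0.5162 -0.3821  0.0357  0.8797]
new_ring ['side'] [ 0.5166 -0.3849  0.1769  0.7389]
new_ring ['top', 'side'] [ 0.5159 -0.3821  0.0349  0.8061]
real	0m9.356s
user	0m4.058s
sys	0m0.214s
```

View pics/crops.png

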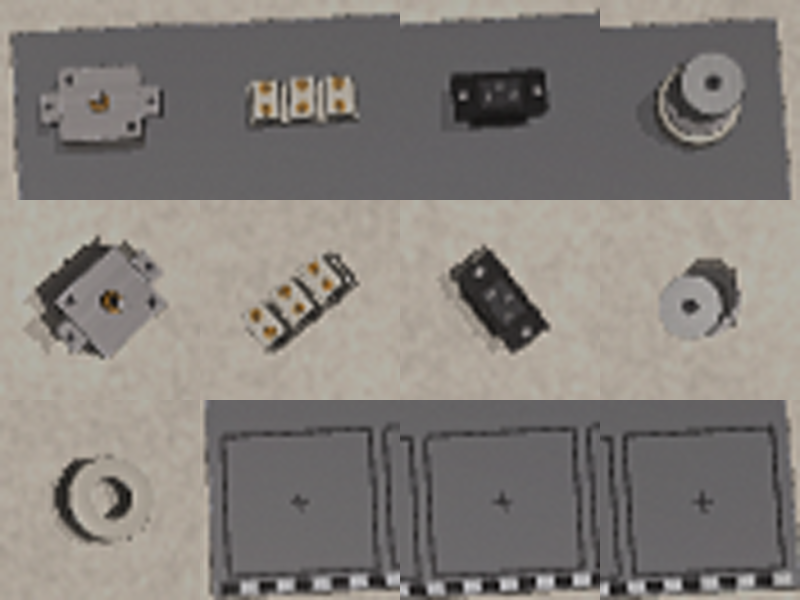

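The top crops confirm that the porcelain-white block at native (124,200) is new_block. The crosses sit near native (220,188), (255,186) and (327,182). Next come averaged fits, the cross centroids and the inlet's sense.

```bash
cat >> h.py <<'E'
def plane(c,uv,z):
    d=np.linalg.inv(c["intrinsics"])@np.array([uv[0],uv[1],1.]);d=c["R"].T@d;o=-c["R"].T@c["t"]
    return (o+d*(z-o[2])/d[2])[:2]
def pix(c,X):
    q=c["intrinsics"]@(c["R"]@np.asarray(X)+c["t"]);return q[:2]/q[2]
def cross(c,X,r=5):
    u,v=np.round(pix(c,X)).astype(int);g=cv2.cvtColor(c["image"],cv2.COLOR_BGR2GRAY)[v-r:v+r+1,u-r:u+r+1].astype(float)
    w=np.clip(np.median(g)-12-g,0,None);yy,xx=np.mgrid[-r:r+1,-r:r+1]
    return np.array([u+(w*xx).sum()/w.sum(),v+(w*yy).sum()/w.sum()])
def look(q,m,z,xy,yaw=None,n=3,rad=.04,cams=("top","side")):
    """mean fit per camera -> dict cam -> (x,y,yaw,iou)"""
    out={}
    for k in cams:
        ms=[]
        for i in range(n):
            c=capture(k);a=masknear(k,c,q,xy,rad)
            if a is not None: ms.append(a)
        if ms: out[k]=fit([(c,np.mean(ms,0)>=.5)],MOD[m],list(xy)+([] if yaw is None else [yaw]),z,"ther" in m or m=="ring")
    return out
E
python3 - <<'E'
from h import *
C={n:capture(n) for n in("top","side")}
for n in C:
    P=[]
    for k in range(4):
        g=np.array([.6171-.05+.041*(.135-.09*k),(-.135+.09*k)+.0018-.002,.006])
        P.append(plane(C[n],cross(C[n],g),.006))
    P=np.array(P);d=P[3]-P[0];print(n,np.round(P,4).tolist(),"yaw",-np.arctan2(d[0],d[1]),np.linalg.norm(d))
for q,m,z,xy,yaw in [("new_inlet","inlet",0,(.427,-.117),None),("new_block","block",0,(.535,.374),.75),("new_timer","timer",0,(.367,-.296),.735),("new_ring","ring",0,(.516,-.382),0),("new_thermo","thermo",0,(.37,.27),0),
 ("ref_inlet","inlet",.006,(.667,-.042),.04),("ref_block","block",.006,(.665,.049),.04)]:
    print(q,{k:np.round(v,4).tolist() for k,v in look(q,m,z,xy,yaw).items()})
def crop(c,p,r=15):
    u,v=np.round(pix(c,p)).astype(int);a=c["image"][v-r:v+r,u-r:u+r].astype(float)
    return cv2.resize(np.clip(a*1.8,0,255).astype(np.uint8),(380,300),interpolation=cv2.INTER_NEAREST)
cv2.imwrite("pics/inlets.png",np.vstack([np.hstack([crop(C[n],p) for p in((.667,-.042,.035),(.427,-.117,.029))]) for n in C]))
E
```

```text
top [[0.5724, -0.135], [0.5694, -0.0447], [0.5661, 0.0453], [0.5622, 0.1345]] yaw 0.03786660597657584 0.26973119637614534
side [[0.5707, -0.1321], [0.5665, -0.0455], [0.5641, 0.0447], [0.5606, 0.1355]] yaw 0.03789910859939722 0.2678184234650918
new_inlet {'top': [0.4284, -0.118, 2.2328, 0.918], 'side': [0.4261, -0.1167, -0.7041, 0.8405]}
new_block {'top': [0.5372, 0.3714, 0.6859, 0.8452], 'side': [0.5333, 0.3763, 0.6718, 0.8707]}
new_timer {'top': [0.3683, -0.2961, 0.7004, 0.94], 'side': [0.3656, -0.2954, 0.6275, 0.9058]}
new_ring {'top': [0.5165, -0.3823, 0.1604, 0.7973], 'side': [0.5128, -0.3796, 0.2325, 0.8918]}
new_thermo {'top': [0.3714, 0.2677, 0.1947, 0.8883], 'side': [0.3699, 0.2684, 0.2455, 0.8355]}
ref_inlet {'top': [0.6688, -0.0409, 0.0201, 0.8729], 'side': [0.6671, -0.0401, 0.0632, 0.9148]}
ref_block {'top': [0.665, 0.0479, 0.0347, 0.8651], 'side': [0.6629, 0.0495, 0.0768, 0.8425]}
```

View pics/inlets.png

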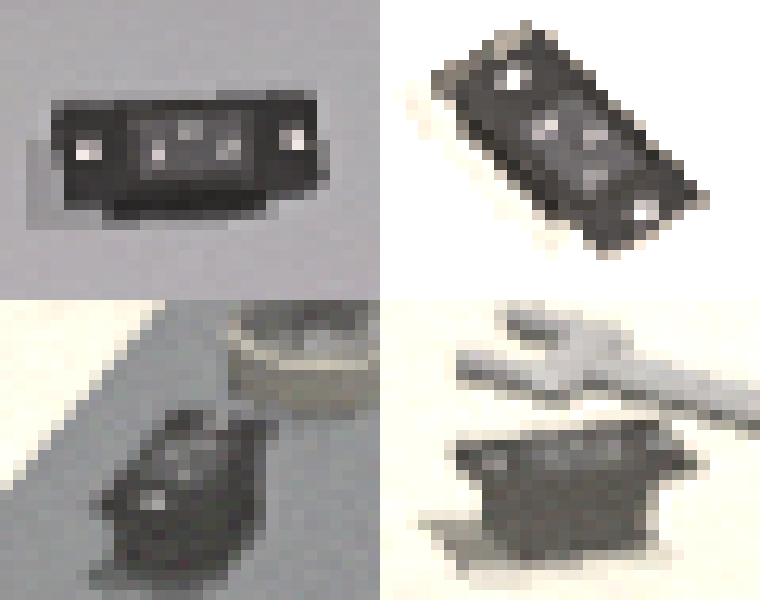

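The inlet crop shows the ref's offset middle blade pointing up (+x). On the new inlet it sits up and to the right of the line of the outer blades, so its yaw is about -0.92, not the half turn. I'll place the inlet first, then calibrate the offset from the result.

```bash
cat >> h.py <<'E'
from scipy.spatial.transform import Rotation as Ro
BY=.0379
def quat(yaw,s):
    y=s*np.array([np.cos(yaw),np.sin(yaw),0]);z=np.array([0,0,-1.]);return Ro.from_matrix(np.stack([np.cross(y,z),y,z],1)).as_quat()
CC=np.array([.5665,.0003])
def target(s): return CC+s*np.array([-np.sin(BY),np.cos(BY)])
HI=.16
def pickplace(src,yaw,dst,dyaw,width,g,z0=0.,z1=.006,zt=HI,rel=.016):
    best=None
    for s in(1,-1):
        js=[inverse_kinematics([*p,z],quat(a,s)) for p,a in((src,yaw),(dst,dyaw)) for z in(zt,z0+g)]
        if all(j is not None for j in js):
            m=max(abs(j[5]) for j in js)
            if best is None or m<best[0]: best=(m,s)
    s=best[1];qa,qb=quat(yaw,s),quat(dyaw,s)
    move_gripper(width+.018)
    move_ptp([*src,z0+g+.06],qa);servo_line([*src,z0+g],rate=.1)
    move_gripper(width-.012);gap=current_finger_gap();f=current_grip_force()
    servo_line([*src,max(zt,z0+g+.05)],rate=.25)
    move_ptp([*dst,zt],qb);servo_line([*dst,z1+g+.012],rate=.2)
    hit=servo_line([*dst,z1+g-.003],rate=.015,contact_N=3)
    zc=current_position()[2]
    move_gripper(width+rel);servo_line([*dst,z1+g+.07],rate=.2)
    print("s",s,"gap",round(gap,4),"F",round(f,1),"hit",hit,"z-expected",round(zc-z1-g,4),"t",round(current_clock(),1),"gap after",round(current_finger_gap(),4))
def away(): goto_joints([1.169,.359,1.51,0,1.272,-.115])
E
python3 - <<'E'
from h import *
pickplace((.4272,-.1173),-.92,target(-.045),BY,.024,.004)
away()
t=target(-.045)
print(t,look("new_inlet","inlet",.006,t,BY),current_clock())
print(look("ref_inlet","inlet",.006,t+[.1,.0038],BY))
c=capture("top");u,v=np.round(pix(c,[*t,.006])).astype(int)
cv2.imwrite("pics/p1.png",cv2.resize(c["image"][v-45:v+25,u-35:u+45],(800,600),interpolation=cv2.INTER_CUBIC))
E
```

```text
s 1 gap 0.0235 F 30.0 hit True z-expected 0.0005 t 15.3 gap after 0.0399
[ 0.56820509 -0.04466768] {'top': array([ 0.56883858, -0.04696248,  0.00657973,  0.90124459]), 'side': array([ 0.56628516, -0.0442487 ,  0.10750014,  0.89228582])} 18.5167
{'top': array([ 0.66938504, -0.04084776,  0.05283631,  0.84326595]), 'side': array([ 0.6656801 , -0.03966564,  0.02331891,  0.88387308])}
```

View pics/p1.png

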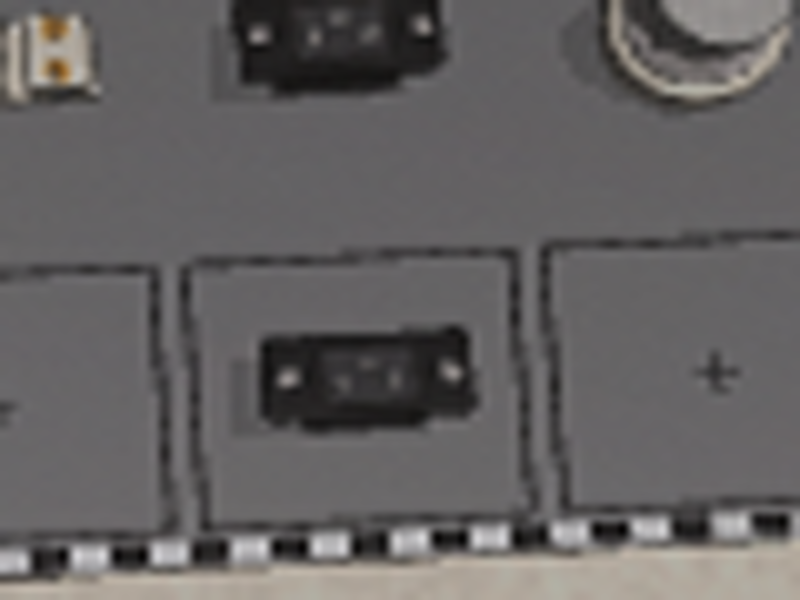

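The inlet stands in its frame the right way round, with its ear screws at about (289,376) and (453,371) and the ref's at (260,34) and (424,25). X is good and y may be 1 to 2 mm off. Next I'll place the block and the timer.

```bash
python3 - <<'E'
from h import *
pickplace((.5353,.3735),.69,target(.045),BY,.022,.003)
pickplace((.367,-.2957),.71,target(.135),BY,.040,.004)
away()
print(current_clock())
E
cat > chk.py <<'E'
from h import *
import sys
Rb=np.array([[np.cos(BY),-np.sin(BY)],[np.sin(BY),np.cos(BY)]])
for q,s in (("inlet",-.045),("block",.045),("timer",.135)):
    t=target(s);a=look("new_"+q,q,.006,t,BY,2);b=look("ref_"+q,q,.006,t+Rb@[.1,0],BY,2)
    for k in a:
        if k in b: d=(a[k][:2]-b[k][:2])@Rb*1e3;print(q,k,"err mm",np.round(d+[100,0],2),"yaws",np.round([a[k][2],b[k][2]],3))
c=capture("top");u,v=np.round(pix(c,[.61,0.,.006])).astype(int)
cv2.imwrite(f"pics/{sys.argv[1]}.png",cv2.resize(c["image"][v-45:v+48,u-85:u+85],(800,438),interpolation=cv2.INTER_CUBIC))
# template registration: reference patch vs new patch, subpixel, in a rectified top plane
K=.5e-3
def rect(c,cx,cy,z,w=.09,h=.06):
    n,m=int(w/K),int(h/K);j,i=np.mgrid[:m,:n]
    L=np.stack([((m-1)/2-j)*K,((n-1)/2-i)*K],-1)@Rb.T+[cx,cy]
    X=np.dstack([L,np.full(L.shape[:2],z)])@c["R"].T+c["t"];uv=X@c["intrinsics"].T;uv=(uv[...,:2]/uv[...,2:]).astype(np.float32)
    return cv2.remap(c["image"],uv,None,cv2.INTER_CUBIC)
for q,s,h in (("inlet",-.045,.029),("block",.045,.022),("timer",.135,.030)):
    for n in("top","side"):
        c=capture(n);z=.006+h;t=target(s)
        o=np.array([.0006,-.0006]) if n=="top" else np.array([-.0012,.0006])
        r=rect(c,*(t+o+Rb@[.1,0]),z,.072,.046);g=rect(c,*(t+o),z,.09,.06)
        m=cv2.matchTemplate(cv2.cvtColor(g,6),cv2.cvtColor(r,6),cv2.TM_CCOEFF_NORMED);_,mx,_,(px,py)=cv2.minMaxLoc(m)
        cx,cy=(m.shape[1]-1)/2,(m.shape[0]-1)/2
        print("ncc",q,n,round(mx,2),"err mm x,y",np.round([(cy-py)*K*1e3,(cx-px)*K*1e3],1))
E
python3 chk.py p2
```

```text
s 1 gap 0.0221 F 30.0 hit True z-expected 0.0006 t 26.8 gap after 0.038
s 1 gap 0.04 F 29.9 hit True z-expected 0.0005 t 35.0 gap after 0.0559
37.2083
inlet top err mm [-0.44  0.27] yaws [0.001 0.021]
inlet side err mm [ 0.2  -1.12] yaws [0.055 0.062]
block top err mm [-0.18  2.74] yaws [0.056 0.059]
block side err mm [1.42 1.39] yaws [0.04  0.071]
timer top err mm [-0.34 -0.15] yaws [-0.005  0.02 ]
timer side err mm [0.48 0.9 ] yaws [0.015 0.088]
ncc inlet top 0.93 err mm x,y [1. 0.]
ncc inlet side 0.88 err mm x,y [ 1.  -0.5]
ncc block top 0.8 err mm x,y [0.5 2. ]
ncc block side 0.92 err mm x,y [0.5 1.5]
ncc timer top 0.89 err mm x,y [0.5 0. ]
ncc timer side 0.91 err mm x,y [0.5 0. ]
```

View pics/p2.png

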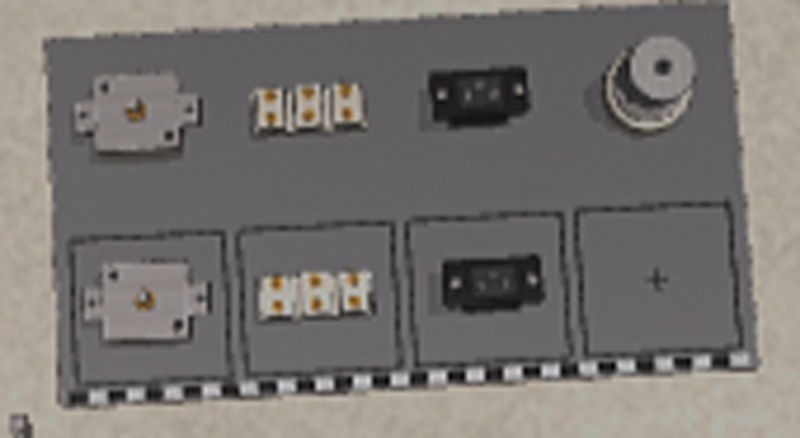

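The timer and inlet sit within about 0.5 mm. The block at (315,295) is about 2 mm too far left in its frame, whose centre is near (320,297). I'll shift the block, then place the ring and thermostat, squeezing each across y first so that it is centred both ways.

```bash
python3 - <<'E'
from h import *
Rb=np.array([[np.cos(BY),-np.sin(BY)],[np.sin(BY),np.cos(BY)]])
t=target(.045)
pickplace(t,BY,t+Rb@[-.0004,-.0019],BY,.022,.003,z0=.006,zt=.05)
def squeeze(p,w,g):
    move_gripper(w+.02);Q=None
    for s in(1,-1):
        j=inverse_kinematics([*p,g],quat(BY+np.pi/2,s))
        if j is not None and (Q is None or abs(j[5])<Q[0]): Q=(abs(j[5]),quat(BY+np.pi/2,s))
    move_ptp([*p,g+.06],Q[1]);servo_line([*p,g],rate=.1);move_gripper(w-.006);print("sq",current_finger_gap());move_gripper(w+.018);servo_line([*p,g+.06],rate=.2)
p=(.5154,-.3825);squeeze(p,.046,.003);pickplace(p,BY,target(-.135),BY,.046,.003)
away()
c=capture("top");t=target(-.135)
print(t,{k:np.round(v,4).tolist() for k,v in look("new_ring","ring",.006,t,0,3).items()},current_clock())
u,v=np.round(pix(c,[.61,0.,.006])).astype(int)
cv2.imwrite("pics/p3.png",cv2.resize(c["image"][v-45:v+48,u-85:u+85],(800,438),interpolation=cv2.INTER_CUBIC))
E
```

```text
s 1 gap 0.0216 F 30.0 hit True z-expected 0.0006 t 46.6 gap after 0.0379
sq 0.04561169489111964
s 1 gap 0.045 F 30.0 hit True z-expected 0.0006 t 58.2 gap after 0.0618
[ 0.57161528 -0.13460305] {'top': [0.5727, -0.1345, 0.0651, 0.72], 'side': [0.5693, -0.1318, 0.1999, 0.8427]} 61.7583
```

View pics/p3.png

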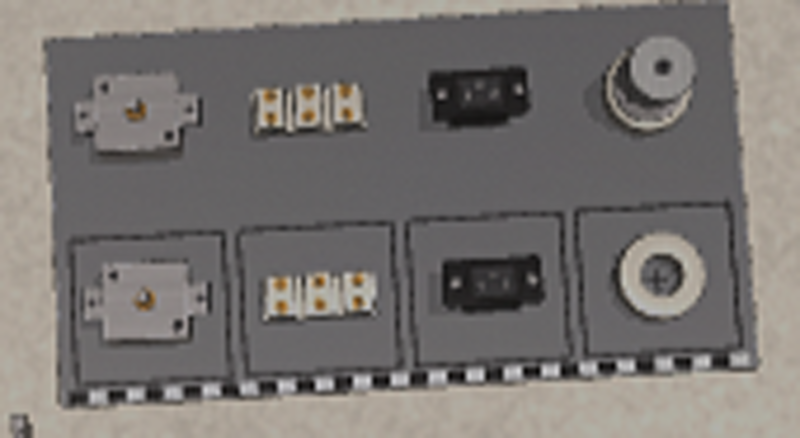

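The ring is centred, with its cross visible in the hole at (658,276). The block now sits centred at (320,297). The thermostat comes next.

```bash
python3 - <<'E'
from h import *
p=(.3707,.269);w=.038;g=.003;Q=None;move_gripper(w+.02)
for s in(1,-1):
    j=inverse_kinematics([*p,g],quat(BY+np.pi/2,s))
    if j is not None and (Q is None or abs(j[5])<Q[0]): Q=(abs(j[5]),quat(BY+np.pi/2,s))
move_ptp([*p,.07],Q[1]);servo_line([*p,g],rate=.1);move_gripper(w-.006);print("sq",current_finger_gap());move_gripper(w+.018);servo_line([*p,.07],rate=.2)
t=target(-.135)
pickplace(p,BY,t,BY,.034,.016,z1=.024,zt=.18)
away();print(current_clock())
for n in("top","side"):
    vals={}
    for q,x in(("new",t),("ref",t+[.0999,.0038])):
        c=capture(n);m=masknear(n,c,"ref_thermo",x) ; m2=masknear(n,c,"new_thermo",x)
        for nm,mm,mod,z in(("full",m,"refthermo",.006),("th",m2,"thermo",.024)):
            if mm is not None: print(n,q,nm,np.round(fit([(c,mm)],MOD[mod],x,z,True)-[*x,0,0],4))
E
python3 chk.py p4
python3 - <<'E'
from h import *
o=[]
for n in("top","side"):
    c=capture(n);u,v=np.round(pix(c,[.61,-.12,.03])).astype(int);o.append(cv2.resize(c["image"][v-36:v+36,u-36:u+36],(400,400),interpolation=cv2.INTER_CUBIC))
cv2.imwrite("pics/p5.png",np.hstack(o))
E
```

```text
sq 0.03255072781983718
s 1 gap 0.0322 F 30.0 hit True z-expected 0.0005 t 73.9 gap after 0.0498
76.8
top new th [-2.000e-04  1.000e-04 -3.110e-02  9.125e-01]
top ref full [ 9.000e-04 -2.000e-04  1.025e-01  9.378e-01]
side new th [-0.0032  0.0019  0.0366  0.8963]
side ref full [-0.0026  0.0031  0.2124  0.9043]
inlet top err mm [ 0.58 -0.73] yaws [-0.016 -0.02 ]
inlet side err mm [0.77 0.2 ] yaws [0.129 0.024]
block top err mm [ 0.74 -0.42] yaws [-0.006  0.05 ]
block side err mm [0.22 1.32] yaws [0.054 0.016]
timer top err mm [0.03 0.6 ] yaws [0.045 0.063]
timer side err mm [0.09 1.47] yaws [-0.005  0.119]
ncc inlet top 0.93 err mm x,y [1. 0.]
ncc inlet side 0.9 err mm x,y [1. 0.]
ncc block top 0.87 err mm x,y [0.5 0.5]
ncc block side 0.9 err mm x,y [0. 0.]
ncc timer top 0.89 err mm x,y [0.5 0. ]
ncc timer side 0.92 err mm x,y [0.5 0. ]
```

View pics/p5.png

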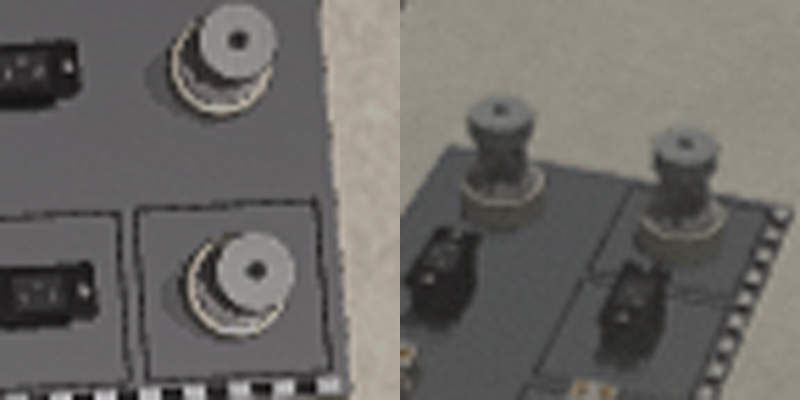

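View pics/p4.png

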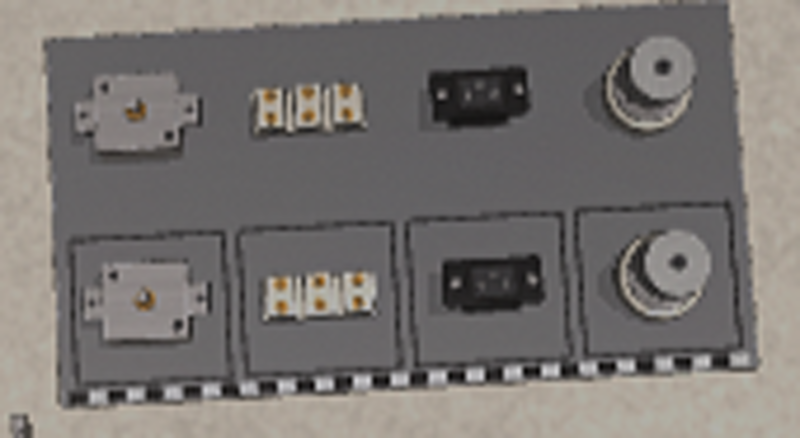

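The thermostat stands upright and centred on the ring: its cap at (256,270) sits over the ring near (238,287), matching the reference. All parts read within about 1 mm of their twins, and the arm is clear, so I'm handing it in.

```bash
python3 -c "
from bench import *
print(current_clock(),close_job())"
```

```text
the job is handed in; nothing more can be done
80.25 None
```

The job was handed in at 80.25 s: the inlet, block, timer and the thermostat on its ring stand in the front row, each upright, parallel to its twin and about 1 mm or less from its cross by the camera images. The reference parts were not touched.

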